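# Show which dish belongs to the red-capped sample

### The arm

A 6-joint arm with a two-finger parallel gripper is mounted at the origin on a cart in front of the work surface, level with it; the furniture and walls round the work are solid. World frame = base frame: x ahead of the robot, y to its left, z up, the work surface at z = 0. Lengths are in m, angles in rad, forces in N, time in s.
With the tool pointing down it reaches from about 0.3 to 0.85 m from the base axis. Payload 4.2 kg.
Tool frame: the origin (TCP) lies between the finger pads, 19 mm behind the fingertips; this is the grasp point; z points along the fingers, y is the line along which they close (so a half turn about z gives the same grasp; the last joint's range is limited). The gripper opens to 91 mm and grips with 3 to 60 N. Pads are 32 mm wide; open, the fingers measure 118 mm over their backs; the gripper's body (76 mm by 178 mm) begins 60 mm behind the grasp point.
Start: joints at [1.167, 0.32, 1.565, -0, 1.257, -0.02], TCP at [0.215, 0.533, 0.233] pointing down, gripper open.
Joint ranges: [-3.11, 3.11], [-0.84, 2.01], [0.21, 2.61], [-1.34, 4.49], [0.05, 2.63], [-2.56, 2.56]. Speed limits (rad/s): [2.57, 2.57, 3.14, 3.14, 3.14, 3.14].

### API

Orientations are given as a rotation vector (axis times angle).
In Python, from plant import robot, get_image gives the robot as it stands (robot), with the cameras as plain functions.
- The arm moves only by the tool shift_gripper, called after "Request:" in YAML: its name, and indented under it one key for each argument. Schema: {"type":"object","properties":{"plan":{"type":"object","properties":{"sx":{"type":"array","items":{"type":"number"},"minItems":1,"maxItems":20},"sy":{"type":"array","items":{"type":"number"},"minItems":1,"maxItems":20},"sz":{"type":"array","items":{"type":"number"},"minItems":1,"maxItems":20},"ax":{"type":"array","items":{"type":"number"},"minItems":1,"maxItems":20},"ay":{"type":"array","items":{"type":"number"},"minItems":1,"maxItems":20},"az":{"type":"array","items":{"type":"number"},"minItems":1,"maxItems":20}},"additionalProperties":false,"required":["sx","sy","sz","ax","ay","az"]},"aperture":{"type":"number"},"only":{"type":"string"},"quiet":{"type":"boolean"},"lines":{"type":"string"}},"required":["plan"],"additionalProperties":false}. plan is an object with one list for each field, all of the same length, 1 to 20, a row being the entries at one place: sx, sy, sz (the shift in fractions of the full range, 1 being 0.75 m), ax, ay, az (a rotation vector in shares of pi/2 rad (1.0 is pi/2 rad)); each row shifts and turns the commanded pose from where the row before left it, along the tool's axes as they then stand; what a row does not reach is not made up. A row lasts 1/10 s, in which the tool goes at most 0.05 m and 0.15 rad, less where a joint would pass 70% of its speed; a pose out of reach is approached as far as the arm can. aperture is the opening from 0.0 (shut) to 1.0 (fully open), set as the call begins (left out keeps the last). The fingers move at their own pace and stop on an object; the grip force is fixed at half the most. Time passes only in rows, so rows that do not move let the fingers close. The tool returns the time, the measured TCP pose, the force, the opening and the grip force at its end. only (a regular expression) keeps the lines of the reply that match it, lines (a string "A,B") keeps lines A to B, and quiet returns only ok. A shift or turn number past 1, either way, is cut back to 1. Input that does not fit is refused with a message, and nothing moves.
- robot.observe(): the state, without advancing time (a new reading comes with each control period).
- get_image(name): name is "scene" or "top" or "wrist"; returns a dict with "img" (480x640x3 uint8, red, green, blue), "range_z" (480x640 float32, m along the optical axis (not along the pixel's ray), 0 where there is no reading), "fov_y" (degrees; the focal length in pixels is half the picture's height over the tangent of half this angle, whatever the lens; pixels are square), "cx", "cy" (the principal point, pixels), "cam_to_world" (4x4, takes a point from camera to world coordinates). Camera axes: x right, y up, looking along -z (the intrinsics and any distortion apply to the point x, -y, -z); pixel columns grow to the right and rows downward; lengths in m; the calibration is good to about 2 mm. A picture is of the moment at which its call begins.
- robot.close_job(): hands the job in; it is judged then, once.
The state is a dict: "t": time; "q": joint angles; "qvel": joint speeds; "effort": joint torques, N m; "ee_pos": TCP position; "ee_rot": TCP orientation; "ft_force": force on the tool from outside, world axes, zero at the start; "torque": the same for the moment, N m; "gripper_width": opening from 0.0 (shut) to 1.0 (fully open); "grip_force": force on a finger pad.
Only numpy, scipy, OpenCV 4.12 (cv2) and the standard library are available. Lean on these libraries where they do the work, as an engineer would, in place of code of your own. Each camera call takes 0.05 s, during which the arm holds its last target. There are 200 camera calls.

### The job

Show a colleague which culture dish was plated from the red-capped sample: point down at the red-capped vial in the rack, fingertips a few centimetres above the middle of its cap, and stay there for about two seconds; then point in the same way at the middle of the dish with the green culture, stay there for two seconds and finish still pointing at it. Touch nothing and move nothing, and do not point at the other vials and dishes: pass well above them (10 cm or more) on the way.

Things in the scene. Friction and masses are not known exactly. Their poses are not given: they have to be found in the camera images.
- vial_red: glass sample vial, 20 mm diameter, 61 mm tall, with a red screw cap and green contents, standing upright in the rack. Origin: centre of its underside (8 mm above the desk); z up, so the top of the cap is at z = +61 mm.
- vial_white: glass sample vial, 20 mm diameter, 61 mm tall, with a white screw cap and whitish contents, standing upright in the rack. Origin: centre of its underside (8 mm above the desk); z up, so the top of the cap is at z = +61 mm.
- vial_black: glass sample vial, 20 mm diameter, 61 mm tall, with a black screw cap and tan contents, standing upright in the rack. Origin: centre of its underside (8 mm above the desk); z up, so the top of the cap is at z = +61 mm.
- dish_green: closed flat round culture dish, 64 mm diameter, 15 mm tall, with dark green culture under a clear lid, lying on the desk at the robot's right. Origin: centre of its underside; z up, so the lid's top is at z = +15 mm.
- dish_amber: closed flat round culture dish, 64 mm diameter, 15 mm tall, with amber-yellow culture under a clear lid, lying on the desk at the robot's right. Origin: centre of its underside; z up, so the lid's top is at z = +15 mm.
- dish_white: closed flat round culture dish, 64 mm diameter, 15 mm tall, with whitish culture under a clear lid, lying on the desk at the robot's right. Origin: centre of its underside; z up, so the lid's top is at z = +15 mm.
- rack: wooden vial rack, 36 x 150 x 38 mm (x, y, z), on the desk at the robot's left. Origin: centre of its underside; y runs along the row of holes, z up. The three vials stand in it, in any order, at y = -50, 0 and +50 mm, and stick out about 31 mm above it.
- white_stand: tall white microscope stand fixed to the desk between rack and dishes, always in the same place. Origin on the desk. Seen from the robot it fills x 0.37 to 0.72 m, y -0.10 to +0.11 m, and is 0.48 m high (below 0.2 m where x is under 0.45 m). The hand can pass it on the near side, TCP about 0.31 m from the base axis, 0.25 m above the desk.

How it is judged:
On the way, in this order (a step that is already met when the one before it is completed fails the run):
1. the tool points down at the red-capped vial from just above, for 1.5 s (horizontal distance between the grasp point and vial_red below 0.015 m and z of the grasp point in the frame of vial_red between 0.073 and 0.151 m and angle between the grasp point's own z axis and vertical above 2.54159 rad), for 1.5 s.
2. then it points down at the green dish from just above, for 1.5 s (horizontal distance between the grasp point and dish_green below 0.022 m and z of the grasp point in the frame of dish_green between 0.027 and 0.105 m and angle between the grasp point's own z axis and vertical above 2.54159 rad), for 1.5 s.
At the end, for the whole second after the job is handed in: The tool still points down (within 0.6 rad of straight down) at the green dish: TCP within 22 mm of its centre seen from above (15 mm for the vial before it) and 12 to 90 mm above its lid; the rack, vials and dishes stand upright within 6 mm of where they were (all of step 2 and distance of each of vial_red, vial_white, vial_black, dish_green, dish_amber, dish_white, rack from where it was at the start of the episode below 0.006 m and angle between each of vial_red, vial_white, vial_black, dish_green, dish_amber, dish_white, rack's own z axis and vertical below 0.1 rad); the robot touches nothing.
It fails at once if the robot touches something (over 0.3 N) (contact force between any of the fingers, the arm and anything else above 0.3 N).
It fails at once if the tool points at a wrong vial or dish (TCP over its middle, less than 90 mm above its top) ((horizontal distance between the grasp point and vial_white below 0.015 m and z of the grasp point in the frame of vial_white between 0.073 and 0.151 m and angle between the grasp point's own z axis and vertical above 2.54159 rad) or (horizontal distance between the grasp point and vial_black below 0.015 m and z of the grasp point in the frame of vial_black between 0.073 and 0.151 m and angle between the grasp point's own z axis and vertical above 2.54159 rad) or (horizontal distance between the grasp point and dish_amber below 0.022 m and z of the grasp point in the frame of dish_amber between 0.027 and 0.105 m and angle between the grasp point's own z axis and vertical above 2.54159 rad) or (horizontal distance between the grasp point and dish_white below 0.022 m and z of the grasp point in the frame of dish_white between 0.027 and 0.105 m and angle between the grasp point's own z axis and vertical above 2.54159 rad)).
It fails at once if a vial, dish or the rack is moved by more than 10 mm (distance of any of vial_red, vial_white, vial_black, dish_green, dish_amber, dish_white, rack from where it was at the start of the episode above 0.01 m).
It also fails if it takes over 48 s, if anything falls off the work surface, if the arm or the gripper's body presses on something with over 40 N, if the wrist force passes 120 N, or if a joint passes its speed limit or range.

## Working session

There is one attempt and no reset: what is moved stays moved. The work goes in short steps, Python scripts to look and compute and a tool call to move; the robot and the scene stay as the last step left them, time stands still between calls to the robot, and variables do not carry over. Pictures are saved under pics/ and viewed, at most 10 in all, crops included, and the job is handed in when it is done.

```bash
mkdir -p pics; ls
```

Create h.py:
```python
import numpy as np, cv2
from plant import robot, get_image
def save(n,f):
    d=get_image(n); cv2.imwrite(f,d["img"][:,:,::-1]); np.savez(f[:-4]+'.npz',**{k:d[k] for k in ("img","range_z","fov_y","cx","cy","cam_to_world")}, dist=np.array(d.get("dist",[])))
    return d
def pt(d,u,v,z=None):
    f=240/np.tan(np.radians(float(d["fov_y"]))/2); r=np.array([(u-d["cx"])/f,-(v-d["cy"])/f,-1.])
    T=np.array(d["cam_to_world"]); 
    R=T[:3,:3]@r
    s=float(d["range_z"][int(v),int(u)]) if z is None else (z-T[2,3])/R[2]
    return T[:3,3]+s*R
```

Run:
```python
from h import *
for n in("scene","top"):
    d=save(n,f"pics/{n}.png"); print(d.keys(),{k:v for k,v in d.items() if k not in("img","range_z")})
print(robot.observe())
```

```text
pics
plant.py
dict_keys(['img', 'range_z', 'fov_y', 'cx', 'cy', 'cam_to_world']) {'fov_y': 55.08829988068326, 'cx': 314.0284921842214, 'cy': 235.8571632966317, 'cam_to_world': array([[-0.9918204 , -0.05675624,  0.11432857,  0.61193258],
       [ 0.12706581, -0.523986  ,  0.84219532,  0.80202316],
       [ 0.01210673,  0.84983375,  0.52691178,  0.53639647],
       [ 0.        ,  0.        ,  0.        ,  1.        ]])}
dict_keys(['img', 'range_z', 'fov_y', 'cx', 'cy', 'cam_to_world']) {'fov_y': 48.658656888012096, 'cx': 321.2630236684572, 'cy': 239.34834984125013, 'cam_to_world': array([[ 0.02543728,  0.99115231, -0.13026914,  0.34175321],
       [-0.99959458,  0.02355089, -0.01600111,  0.00989868],
       [-0.01279158,  0.13062335,  0.99134954,  1.34784211],
       [ 0.        ,  0.        ,  0.        ,  1.        ]])}
{'t': 0.1, 'q': array([ 1.16699851e+00,  3.20188243e-01,  1.56558075e+00, -1.19159476e-05,
        1.25740226e+00, -2.00100874e-02]), 'qvel': array([-0.00155905,  0.00124737, -0.00299985,  0.00074389, -0.00112319,
        0.00047261]), 'effort': array([-8.45125851e-04, -4.13334060e+01, -2.32507825e+01,  7.28289946e-02,
        4.22614545e-02, -6.46059675e-05]), 'ee_pos': array([0.21513538, 0.53276253, 0.23201795]), 'ee_rot': array([-5.99092272e-01, -3.08361323e+00,  2.42769423e-03]), 'ft_force': array([-0.38912729,  0.31500415,  0.44166951]), 'torque': array([-0.05907662, -0.00207279, -0.00059246]), 'grip_force': 0.0, 'gripper_width': 0.996252380856327}
```

View pics/top.png

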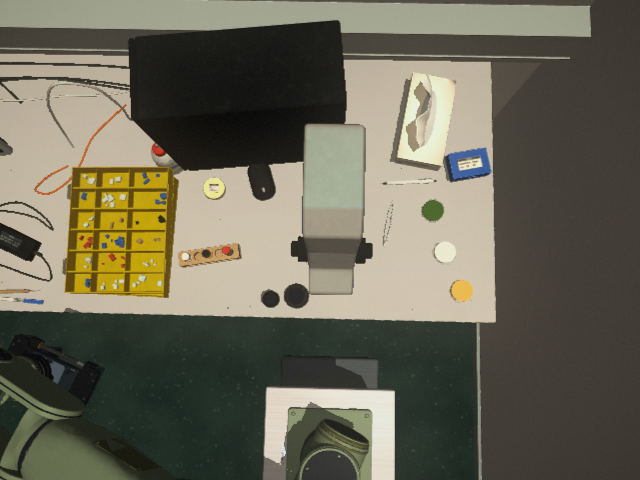

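View pics/scene.png

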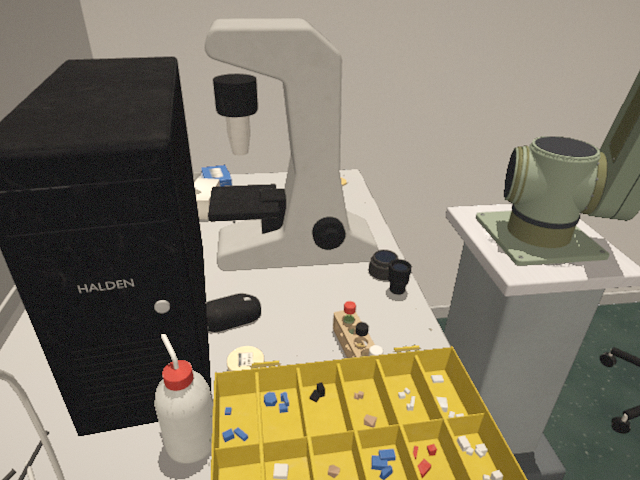

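The top view shows the rack at (210,255) with the red cap at about (227,251). The green dish is at (432,210), white at (445,252) and amber at (461,290).

Run:
```python
from h import *
d=dict(np.load('pics/top.npz')); im=d['img']
for n,u,v,z in[('red',227,251,.069),('blk',207,254,.069),('wht',187,257,.069),('green',432,210,.015),('white',445,252,.015),('amber',461,290,.015)]:
    print(n,pt(d,u,v,z).round(4),pt(d,u,v).round(4))
a=cv2.resize(im[225:285,165:255],None,fx=8,fy=8,interpolation=cv2.INTER_CUBIC)
b=cv2.resize(im[190:250,400:490],None,fx=8,fy=8,interpolation=cv2.INTER_CUBIC)
cv2.imwrite('pics/c.png',cv2.resize(np.hstack([a,b]),(800,267))[:,:,::-1])
h=cv2.cvtColor(im,cv2.COLOR_RGB2HSV)
def cen(x0,x1,y0,y1,m):
    ys,xs=np.nonzero(m[y0:y1,x0:x1]); return xs.mean()+x0,ys.mean()+y0,len(xs),np.ptp(xs),np.ptp(ys)
H,S,V=h[...,0].astype(int),h[...,1],h[...,2]
r=cen(215,245,235,265,((H<6)|(H>172))&(S>150)); g=cen(410,455,190,230,(H>35)&(H<85)&(S>70))
print(r,pt(d,r[0],r[1],.069)); print(g,pt(d,g[0],g[1],.012))
```

```text
red [0.4758 0.2587 0.069 ] [0.4757 0.2585 0.0701]
blk [0.4673 0.307  0.069 ] [0.4676 0.3076 0.0667]
wht [0.4589 0.3553 0.069 ] [0.4586 0.3547 0.0714]
green [ 0.5989 -0.2484  0.015 ] [ 0.6016 -0.2511  0.001 ]
white [ 0.4922 -0.2808  0.015 ] [ 4.938e-01 -2.840e-01  3.000e-04]
amber [ 0.3978 -0.3201  0.015 ] [ 0.3982 -0.3222  0.0067]
(np.float64(225.67441860465115), np.float64(249.88372093023256), 43, np.int64(7), np.int64(6)) [0.47847483 0.26207087 0.069     ]
(np.float64(432.69565217391306), np.float64(210.04057971014493), 345, np.int64(20), np.int64(20)) [ 0.59940347 -0.25073928  0.012     ]
```

View pics/c.png

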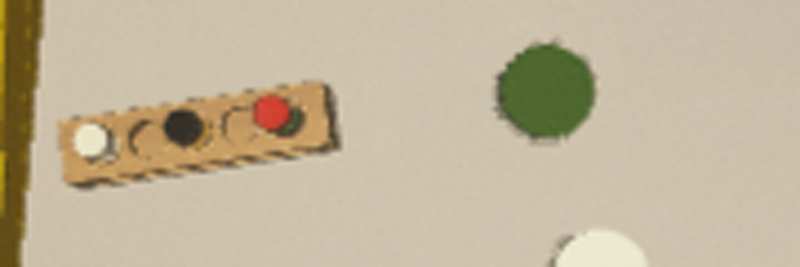

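The enlarged crop puts the red cap at about (226,250) and the green dish centre at about (433,210) in the top view. The cap spacing (about 49 mm) and heights fit. Next I'll cross-check with the scene camera and work out the tool-axis offsets.

Add to h.py:
```python
from scipy.spatial.transform import Rotation as Ro
def plan(*w):
    s=robot.observe(); p=s["ee_pos"]; R=Ro.from_rotvec(s["ee_rot"])
    print("t",s["t"],"p",p.round(4),"rot",s["ee_rot"].round(3))
    for x in w: print(x, R.inv().apply(np.array(x)-p).round(4)); p=np.array(x)
```

Run:
```python
from h import *
d=dict(np.load('pics/scene.npz'))
print(pt(d,350,305,.069),pt(d,350,305),pt(d,362,328,.069))
plan((.478,.261,.232),(.478,.261,.12),(.478,.261,.25),(.27,.17,.25),(.305,0,.25),(.27,-.17,.25),(.37,-.27,.25),(.599,-.25,.25),(.599,-.25,.075))
```

```text
[0.48084181 0.26321215 0.069     ] [0.48114168 0.26444466 0.07006916] [0.47331679 0.31567723 0.069     ]
t 0.1 p [0.2151 0.5328 0.232 ] rot [-5.990e-01 -3.084e+00  2.000e-03]
(0.478, 0.261, 0.232) [-3.455e-01 -1.536e-01  3.000e-04]
(0.478, 0.261, 0.12) [-0.      0.0002  0.112 ]
(0.478, 0.261, 0.25) [ 0.     -0.0002 -0.13  ]
(0.27, 0.17, 0.25) [ 0.1588 -0.1623  0.0003]
(0.305, 0, 0.25) [-0.0961 -0.1445  0.0002]
(0.27, -0.17, 0.25) [-0.0312 -0.1707  0.0003]
(0.37, -0.27, 0.25) [-1.302e-01 -5.530e-02  1.000e-04]
(0.599, -0.25, 0.25) [-2.049e-01  1.043e-01 -2.000e-04]
(0.599, -0.25, 0.075) [-0.      0.0003  0.175 ]
```

The manual's scale: shifts go in shares of 0.75 m and turns go in shares of pi/2 rad. Converting my numbers, -0.0288 m / 0.75 = -0.0384, -0.0128 m / 0.75 = -0.0171.

Request:
shift_gripper:
  plan: {"sx":[-0.0384,-0.0384,-0.0384,-0.0384,-0.0384,-0.0384,-0.0384,-0.0384,-0.0384,-0.0384,-0.0384,-0.0384,0,0,0],"sy":[-0.0171,-0.0171,-0.0171,-0.0171,-0.0171,-0.0171,-0.0171,-0.0171,-0.0171,-0.0171,-0.0171,-0.0171,0,0,0],"sz":[0,0,0,0,0,0,0,0,0,0,0,0,0,0,0],"ax":[0,0,0,0,0,0,0,0,0,0,0,0,0,0,0],"ay":[0,0,0,0,0,0,0,0,0,0,0,0,0,0,0],"az":[0,0,0,0,0,0,0,0,0,0,0,0,0,0,0]}

```text
t: 1.6
ee_pos: [0.4775, 0.2618, 0.2325]
ee_rot: [-0.598, -3.083, 0.0]
ft_force: [-0.2, -0.6, -0.3]
gripper_width: 1.005
grip_force: 0.0
```

Run:
```python
from h import *
plan((.478,.261,.12)); save("wrist","pics/w.png")
d=get_image("wrist"); print(d["cam_to_world"].round(3).tolist(),d["fov_y"])
```

```text
t 1.6 p [0.4775 0.2618 0.2325] rot [-0.598 -3.083  0.   ]
(0.478, 0.261, 0.12) [-0.0009 -0.0006  0.1125]
[[0.374, -0.901, -0.219, 0.415], [0.928, 0.363, 0.089, 0.287], [-0.0, -0.236, 0.972, 0.385], [0.0, 0.0, 0.0, 1.0]] 62.25523226585979
```

View pics/w.png

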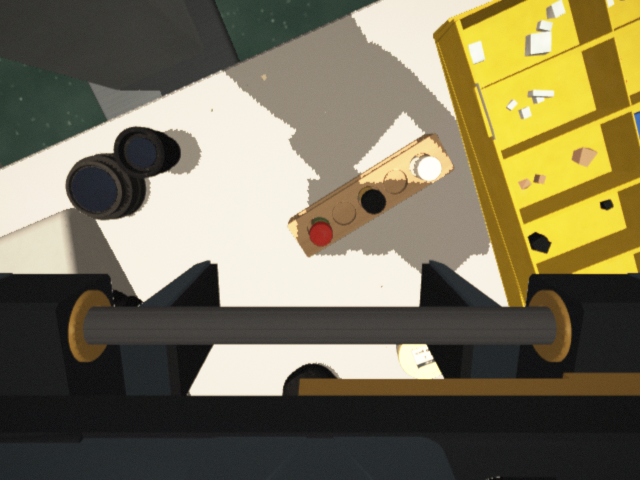

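The wrist view shows the red cap at (320,234), with nothing between the fingers and it. I'll check its position.

Run:
```python
from h import *
d=dict(np.load('pics/w.npz')); print(pt(d,320,234,.069),pt(d,320,234),pt(d,373,201,.069), pt(d,428,168,.069))
```

```text
[0.47871326 0.26155909 0.069     ] [0.47855482 0.26162209 0.06979104] [0.46958004 0.31074875 0.069     ] [0.46138409 0.35948643 0.069     ]
```

Converted, 0.014 m / 0.75 = 0.0187, -0.001 m / 0.75 = -0.0013.

Request:
shift_gripper:
  plan: {"sx":[-0.0013,0,0,0,0,0,0,0,0,0,0,0,0,0,0,0,0,0,0,0],"sy":[0,0,0,0,0,0,0,0,0,0,0,0,0,0,0,0,0,0,0,0],"sz":[0.0187,0.0187,0.0187,0.0187,0.0187,0.0187,0.0187,0.0187,0,0,0,0,0,0,0,0,0,0,0,0],"ax":[0,0,0,0,0,0,0,0,0,0,0,0,0,0,0,0,0,0,0,0],"ay":[0,0,0,0,0,0,0,0,0,0,0,0,0,0,0,0,0,0,0,0],"az":[0,0,0,0,0,0,0,0,0,0,0,0,0,0,0,0,0,0,0,0]}

```text
t: 3.7
ee_pos: [0.4792, 0.261, 0.1207]
ee_rot: [-0.599, -3.084, -0.0]
ft_force: [0.3, -0.5, -0.1]
gripper_width: 1.001
grip_force: 0.0
```

Request:
shift_gripper:
  plan: {"sx":[0,0,0,0,0,0,0,0,0,0,0,0],"sy":[0,0,0,0,0,0,0,0,0,0,0,0],"sz":[0,0,0,0,0,0,0,0,0,0,0,0],"ax":[0,0,0,0,0,0,0,0,0,0,0,0],"ay":[0,0,0,0,0,0,0,0,0,0,0,0],"az":[0,0,0,0,0,0,0,0,0,0,0,0]}

```text
t: 4.9
ee_pos: [0.4792, 0.261, 0.1207]
ee_rot: [-0.599, -3.084, -0.0]
ft_force: [0.0, -0.5, -0.5]
gripper_width: 1.001
grip_force: 0.0
```

Request:
shift_gripper:
  plan: {"sx":[0,0,0,0,0,0,0,0,0],"sy":[0,0,0,0,0,0,0,0,0],"sz":[-0.0267,-0.0267,-0.0267,-0.0267,-0.0267,-0.0267,-0.0133,0,0],"ax":[0,0,0,0,0,0,0,0,0],"ay":[0,0,0,0,0,0,0,0,0],"az":[0,0,0,0,0,0,0,0,0]}

```text
t: 5.8
ee_pos: [0.4788, 0.2608, 0.25]
ee_rot: [-0.599, -3.083, 0.001]
ft_force: [0.1, 0.6, -0.3]
gripper_width: 1.003
grip_force: 0.0
```

```bash
python3 -c "
from h import *
plan((.27,.17,.25),(.305,0,.25),(.27,-.17,.25))"
```

```text
t 5.8 p [0.4788 0.2608 0.25  ] rot [-5.990e-01 -3.083e+00  1.000e-03]
(0.27, 0.17, 0.25) [ 0.1596 -0.1624  0.0003]
(0.305, 0, 0.25) [-0.0961 -0.1445  0.    ]
(0.27, -0.17, 0.25) [-3.120e-02 -1.707e-01  1.000e-04]
```

```bash
python3 -c "
from h import *
plan((.29,.15,.25),(.31,0,.25),(.29,-.15,.25))"
```

```text
t 5.8 p [0.4788 0.2608 0.25  ] rot [-5.990e-01 -3.083e+00  1.000e-03]
(0.29, 0.15, 0.25) [ 0.1336 -0.1734  0.0002]
(0.31, 0, 0.25) [-0.0747 -0.1316  0.    ]
(0.29, -0.15, 0.25) [-3.760e-02 -1.466e-01  1.000e-04]
```

Converted, -0.0173 m / 0.75 = -0.0231, 0.0134 m / 0.75 = 0.0179.

Request:
shift_gripper:
  plan: {"sx":[0.0179,0.0179,0.0179,0.0179,0.0179,0.0179,0.0179,0.0179,0.0179,0.0179,0,0],"sy":[-0.0231,-0.0231,-0.0231,-0.0231,-0.0231,-0.0231,-0.0231,-0.0231,-0.0231,-0.0231,0,0],"sz":[0,0,0,0,0,0,0,0,0,0,0,0],"ax":[0,0,0,0,0,0,0,0,0,0,0,0],"ay":[0,0,0,0,0,0,0,0,0,0,0,0],"az":[0,0,0,0,0,0,0,0,0,0,0,0]}

```text
t: 7.0
ee_pos: [0.2902, 0.1508, 0.2503]
ee_rot: [0.599, 3.084, 0.0]
ft_force: [-0.5, 0.2, -0.1]
gripper_width: 0.998
grip_force: 0.0
```

Request:
shift_gripper:
  plan: {"sx":[-0.01,-0.01,-0.01,-0.01,-0.01,-0.01,-0.01,-0.01,-0.01,-0.01,0,0],"sy":[-0.0176,-0.0176,-0.0176,-0.0176,-0.0176,-0.0176,-0.0176,-0.0176,-0.0176,-0.0176,0,0],"sz":[0,0,0,0,0,0,0,0,0,0,0,0],"ax":[0,0,0,0,0,0,0,0,0,0,0,0],"ay":[0,0,0,0,0,0,0,0,0,0,0,0],"az":[0,0,0,0,0,0,0,0,0,0,0,0]}

```text
t: 8.2
ee_pos: [0.3109, 0.0004, 0.2505]
ee_rot: [-0.601, -3.083, -0.001]
ft_force: [0.0, -0.5, -0.9]
gripper_width: 0.999
grip_force: 0.0
```

```bash
python3 -c "
from h import *
print(robot.observe()['q'])
plan((.29,-.15,.25),(.37,-.27,.25))"
```

```text
[-3.63028378e-02 -1.27102238e-01  2.03060698e+00  6.26447715e-04
  1.23875199e+00 -1.22240247e+00]
t 8.2 p [0.3109 0.0004 0.2505] rot [-6.010e-01 -3.083e+00 -1.000e-03]
(0.29, -0.15, 0.25) [-0.0371 -0.1472  0.0004]
(0.37, -0.27, 0.25) [-1.192e-01 -8.120e-02 -1.000e-04]
```

Converted, -0.0147 m / 0.75 = -0.0196, -0.0037 m / 0.75 = -0.0049.

Request:
shift_gripper:
  plan: {"sx":[-0.0049,-0.0049,-0.0049,-0.0049,-0.0049,-0.0049,-0.0049,-0.0049,-0.0049,-0.0049,0,0],"sy":[-0.0196,-0.0196,-0.0196,-0.0196,-0.0196,-0.0196,-0.0196,-0.0196,-0.0196,-0.0196,0,0],"sz":[0,0,0,0,0,0,0,0,0,0,0,0],"ax":[0,0,0,0,0,0,0,0,0,0,0,0],"ay":[0,0,0,0,0,0,0,0,0,0,0,0],"az":[0,0,0,0,0,0,0,0,0,0,0,0]}

```text
t: 9.4
ee_pos: [0.2898, -0.1493, 0.2505]
ee_rot: [-0.599, -3.083, -0.001]
ft_force: [1.2, 0.4, 0.1]
gripper_width: 1.001
grip_force: 0.0
```

Request:
shift_gripper:
  plan: {"sx":[-0.0199,-0.0199,-0.0199,-0.0199,-0.0199,-0.0199,-0.0199,-0.0199,0,0],"sy":[-0.0136,-0.0136,-0.0136,-0.0136,-0.0136,-0.0136,-0.0136,-0.0136,0,0],"sz":[0,0,0,0,0,0,0,0,0,0],"ax":[0,0,0,0,0,0,0,0,0,0],"ay":[0,0,0,0,0,0,0,0,0,0],"az":[0,0,0,0,0,0,0,0,0,0]}

```text
t: 10.4
ee_pos: [0.3694, -0.2704, 0.2503]
ee_rot: [-0.6, -3.082, -0.002]
ft_force: [0.7, 0.1, -0.2]
gripper_width: 0.999
grip_force: 0.0
```

```bash
python3 -c "
from h import *
plan((.599,-.251,.25))"
```

```text
t 10.4 p [ 0.3694 -0.2704  0.2503] rot [-6.000e-01 -3.082e+00 -2.000e-03]
(0.599, -0.251, 0.25) [-0.2056  0.1041  0.    ]
```

Converted, -0.0206 m / 0.75 = -0.0275, 0.0104 m / 0.75 = 0.0139.

Request:
shift_gripper:
  plan: {"sx":[-0.0275,-0.0275,-0.0275,-0.0275,-0.0275,-0.0275,-0.0275,-0.0275,-0.0275,-0.0275,0,0],"sy":[0.0139,0.0139,0.0139,0.0139,0.0139,0.0139,0.0139,0.0139,0.0139,0.0139,0,0],"sz":[0,0,0,0,0,0,0,0,0,0,0,0],"ax":[0,0,0,0,0,0,0,0,0,0,0,0],"ay":[0,0,0,0,0,0,0,0,0,0,0,0],"az":[0,0,0,0,0,0,0,0,0,0,0,0]}

```text
t: 11.6
ee_pos: [0.5987, -0.2504, 0.2504]
ee_rot: [-0.598, -3.082, -0.0]
ft_force: [-0.4, 0.1, -0.3]
gripper_width: 1.002
grip_force: 0.0
```

Run:
```python
from h import *
plan((.599,-.251,.07)); d=save("wrist","pics/w2.png")
h=cv2.cvtColor(d["img"],cv2.COLOR_RGB2HSV); m=cv2.inRange(h,(35,70,30),(85,255,255))
n,l,s,c=cv2.connectedComponentsWithStats(m)
for i in range(1,n):
    if s[i][4]>200: print(s[i],c[i],pt(d,*c[i],.012))
```

```text
t 11.6 p [ 0.5987 -0.2504  0.2504] rot [-0.598 -3.082 -0.   ]
(0.599, -0.251, 0.07) [-0.0009 -0.0005  0.1804]
[ 291  193   54   53 2164] [317.48567468 218.97828096] [ 0.5995472  -0.25310362  0.012     ]
```

View pics/w2.png

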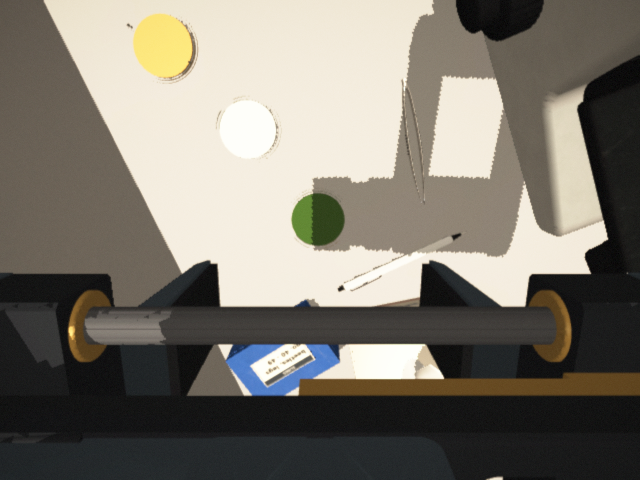

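The wrist view shows the green dish at (317,219), computed at (0.600, -0.253). The way down is clear, with the tissue box and stand outside the gripper's footprint.

Converted, 0.015 m / 0.75 = 0.02, -0.001 m / 0.75 = -0.0013.

Request:
shift_gripper:
  plan: {"sx":[-0.0013,0,0,0,0,0,0,0,0,0,0,0,0,0,0,0,0,0,0,0],"sy":[-0.0013,0,0,0,0,0,0,0,0,0,0,0,0,0,0,0,0,0,0,0],"sz":[0.02,0.02,0.02,0.02,0.02,0.02,0.02,0.02,0.02,0.02,0.02,0.02,0,0,0,0,0,0,0,0],"ax":[0,0,0,0,0,0,0,0,0,0,0,0,0,0,0,0,0,0,0,0],"ay":[0,0,0,0,0,0,0,0,0,0,0,0,0,0,0,0,0,0,0,0],"az":[0,0,0,0,0,0,0,0,0,0,0,0,0,0,0,0,0,0,0,0]}

```text
t: 13.65
ee_pos: [0.6, -0.2522, 0.0707]
ee_rot: [0.599, 3.084, 0.0]
ft_force: [-0.4, -0.7, 0.6]
gripper_width: 1.001
grip_force: 0.0
```

Request:
shift_gripper:
  plan: {"sx":[0,0,0,0,0,0,0,0,0,0,0,0,0,0,0,0],"sy":[0,0,0,0,0,0,0,0,0,0,0,0,0,0,0,0],"sz":[0,0,0,0,0,0,0,0,0,0,0,0,0,0,0,0],"ax":[0,0,0,0,0,0,0,0,0,0,0,0,0,0,0,0],"ay":[0,0,0,0,0,0,0,0,0,0,0,0,0,0,0,0],"az":[0,0,0,0,0,0,0,0,0,0,0,0,0,0,0,0]}

```text
t: 15.25
ee_pos: [0.6, -0.2522, 0.0707]
ee_rot: [0.599, 3.084, 0.0]
ft_force: [1.0, 0.2, -0.7]
gripper_width: 0.998
grip_force: 0.0
```

```bash
python3 -c "
from h import *
plan((.5995,-.252,.07)); print(robot.close_job())"
```

```text
t 15.25 p [ 0.6    -0.2522  0.0707] rot [0.599 3.084 0.   ]
(0.5995, -0.252, 0.07) [ 0.0006 -0.      0.0007]
the job is handed in; nothing more can be done
None
```

I pointed at the red-capped vial for about 2 s, then at the green dish for about 2 s, and handed the job in at 15.25 s still pointing at the dish; force readings showed no sign of contact, but no verdict was returned.

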